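# Lever up the shield flap of a sample well

### The job

With a shut fingertip, push the red tab sideways, away from the lever, to the end of its track, so that the lock no longer props the lever up. Then press the green-topped paddle of the lever down onto its rubber stop, so that the lever's other end raises the heavy steel flap of the sample well, and finish while still holding the paddle down with the flap raised. Grasp and lift nothing, do not touch the flap itself, keep the lever seated on its pivot, and leave the things standing around where they are.

Things in the scene. Friction and masses are not known exactly. Their poses are not given: they have to be found in the camera images.
- station: Fixed mechanism on an 8 mm base plate. Origin on the table below the paddle; x runs along the lever, from the paddle (-x) to the well and flap (+x); z up. At x = 180 mm a level steel pivot rod, 16 mm thick, top 90 mm above the table, stands between two blue cheeks (40 mm over both, 112 mm high). The lock's track crosses at x = 80 mm, from under the lever to y = -160 mm.
- stop (a point): Top centre of the fixed round rubber stop below the paddle: 26 mm across, its top 26 mm above the table.
- paddle (a point): Centre of the top of the lever's paddle, 180 mm from the pivot: a plate with a green top, 44 mm along the lever, 50 mm across, 10 mm thick; its top 100 mm above the table at the start. Unlocked, it droops about 8 mm; then 2 to 7 N press it down. On the stop its middle is about 42 mm above the table, sloping 18 degrees down away from the pivot. Let go, it swings back up.
- pivot (a point): Point on the underside of the lever where it rests on the pivot rod, 90 mm above the table when seated. The lever is loose: an aluminium bar 22 mm wide, 10 mm thick, 0.25 kg, resting with a notch on the rod and, while locked, on the lock's post; its steel toe reaches 18 mm under the flap's lip.
- lock_tab (a point): Middle of the inner face (towards the lever) of the lock's upright red tab, 70 mm above the table. The tab is 28 mm wide along the station's x, 8 mm thick, 97 mm high, and stands on the station's -y side, 71 mm from the lever's centre line when the lock reads 0. A 58 mm gap, open down to 19 mm height, lies between it and the lock's dark post under the lever. Axes as the station's.
- lock (a joint): Slide of the lock along the station's -y, in m: 0 = post fully under the lever, 0.050 = end of the track, lever free. It starts between 0 and 0.012. About 2 to 4 N move it, and it stays where it is left.
- flap (a joint): Hinge of the heavy steel flap (about 2 kg), in rad: 0 = shut, grows as the lip rises; about 0.15 when the paddle is on its stop. It falls shut by itself.
- flap_lip (a point): Middle of the upper front edge of the flap's lip, 123 mm above the table when shut; a yellow stripe runs along it. The flap is 135 mm long (station x), 100 mm wide, 20 mm thick, hinged at its far end, and lies on a grey open-topped sample well (118 x 104 mm, 102 mm high, a vial inside); its lip reaches 25 mm over the well's near wall towards the pivot.
- jar: Bystander, not to be moved: a white plastic screw jar with a red lid, 43 mm across, 51 mm tall. Origin at the centre of its underside.
- tin: Bystander, not to be moved: a round metal tin with a lid, 51 mm across, 26 mm tall. Origin at the centre of its underside.
- bottle: Bystander, not to be moved: a brown dropper bottle, 28 mm across, 92 mm tall. Origin at the centre of its underside.
- tape: Bystander, not to be moved: a roll of masking tape lying flat, 62 mm across, 19 mm tall. Origin at the centre of its underside.
- block: Bystander, not to be moved: an aluminium block with two holes, 30 x 45 x 22 mm. Origin at the centre of its underside.
- marker: Bystander, not to be moved: a blue felt marker lying down, 121 mm long, 16 mm high. Origin at the centre of its underside.

How it is judged:
By the outcome, as a careful person would: the job done as asked, in the order asked, and still so for the second after the job is handed in, while the arm keeps its last pose, push and grip.
It also fails if it takes over 38 s, if anything falls off the work surface, if the arm or the gripper's body presses on something with over 40 N, if the wrist force passes 120 N, or if a joint passes its speed limit or range.

### The arm

A 6-joint arm with a two-finger parallel gripper is mounted at the origin on a cart in front of the work surface, level with it; the furniture and walls round the work are solid. World frame = base frame: x ahead of the robot, y to its left, z up, the work surface at z = 0. Lengths are in m, angles in rad, forces in N, time in s.
With the tool pointing down it reaches from about 0.325 to 0.775 m from the base axis. Payload 5.5 kg.
Tool frame: the origin (TCP) lies at the very end of the fingers, on their centre line; the grasp point (between the pads) lies 19 mm behind it (manip.grip_depth is the distance from the TCP to the grasp point, in m); z points along the fingers, y is the line along which they close (so a half turn about z gives the same grasp; the last joint's range is limited). The gripper opens to 85 mm and grips with 20 to 120 N. Pads are 22 mm wide; open, the fingers measure 114 mm over their backs; the gripper's body (76 mm by 85 mm) begins 54 mm behind the grasp point. The pads swing forward as they close: fully open they stand 13 mm farther back than shut.
Start: joints at [-1.313, 0.091, 1.231, -0, 1.82, -0.057], TCP at [0.186, -0.571, 0.231] pointing down, gripper open.
Joint ranges: [-2.87, 2.87], [-0.86, 2.18], [0.17, 2.46], [-1.51, 4.65], [0.06, 2.69], [-2.65, 2.65]. Speed limits (rad/s): [2.57, 2.57, 3.01, 3.14, 3.14, 3.14].

### API

Orientations are given as a unit quaternion [x, y, z, w].
In Python, from cell import get_obs, get_image, camera_params, workorder, search_frame, manip gives the robot as it stands.
- The arm moves only by the shell command python3 -m handwheel 'ROWS' [OPENING]. ROWS is JSON, a list of rows, each a list of 6 numbers: the shift along the tool's x, y, z in m, then the turn, a rotation vector about the tool's x, y, z in degrees. In form: [[dx, dy, dz, wx, wy, wz], ...]. A call has 1 to 5 rows; each row is the pose to reach, as a shift and turn from the pose commanded when the call began, along the tool's axes at that moment; what a row does not reach only later rows make up. A row lasts 1/8 s, in which the tool goes at most 62.5 mm and 10.7 degrees, less where a joint would pass 70% of its speed; a pose out of reach is approached as far as the arm can. A call with a gripper value outside its range is refused whole. OPENING is the gripper command: -1 is shut, 1 is fully open, values between are in proportion, set as the call begins (- or left out, the last holds). The fingers move at their own pace and stop on an object; the grip force is fixed at half the most. Time passes only in rows, so rows that repeat a pose let the fingers close. It gives the time, the measured TCP pose, the force, the opening and the grip force at its end, in the units of the state.
- get_obs(): the state, without advancing time (a new reading comes with each control period).
- get_image(name): name is "scene" or "top" or "wrist"; returns (picture, depth): 480x640x3 uint8, red, green, blue; 480x640 float32, m along the optical axis (not along the pixel's ray), 0 where there is no reading.
- camera_params(name): a dict with "mtx" (3x3 intrinsics, pixels), "eye" and "rotation" of the camera in the world; the wrist camera has in their place "tool_from_camera" (4x4, takes a point from camera to tool coordinates, whose origin is the TCP and whose axes are the flange's). Camera axes: x right, y down, z forward; pixel columns grow to the right and rows downward; lengths in m; the calibration is good to about 2 mm. A picture is of the moment at which its call begins: read the wrist's pose just before it. camera_params takes no time and is no camera call.
- workorder.job_done(): hands the job in; it is judged then, once.
Trained networks look in the newest picture that a camera, given by its name, has taken for a name from the list of things; names that differ only in an ending like _2 or _b are one class to them, and where a whole thing is asked for, a point or a joint stands for the part that bears it (a point fixed in the world has none). Each returns a list of dicts, best first, with "conf" (0 to 1); they miss things now and then, are a little off and sometimes report something else, mostly with a low value. They report only what shows in the picture. A call takes as long as a camera call.
- search_frame(camera, target): "extent" ([left, top, right, bottom] in pixels, round what is visible of it).
The state is a dict: "clock": time; "joint_positions": joint angles; "joint_velocities": joint speeds; "joint_torque": joint torques, N m; "eef_pos": TCP position; "tcp_rot": TCP orientation; "wrist_force": force on the tool from outside, world axes, zero at the start; "moment": the same for the moment, N m; "finger_gap": finger opening in m; "gripper_force": force on a finger pad.
Only numpy, scipy, OpenCV 4.12 (cv2) and the standard library are available. Lean on these libraries where they do the work, as an engineer would, in place of code of your own. Each camera call takes 0.05 s, during which the arm holds its last target. There are 200 camera calls.

## Working session

There is one attempt and no reset: what is moved stays moved. The work goes in short steps, Python scripts to look and compute and a shell command to move; the robot and the scene stay as the last step left them, time stands still between calls to the robot, and variables do not carry over. Pictures are saved under pics/ and viewed, at most 10 in all, crops included, and the job is handed in when it is done.

```bash
mkdir -p pics; cat > h.py <<'E'
import numpy as np, cv2
from cell import *
from scipy.spatial.transform import Rotation as R
def cloud(name):
    o=get_obs(); img,d=get_image(name); p=camera_params(name); K=np.array(p["mtx"])
    v,u=np.mgrid[0:480,0:640]
    c=np.stack([(u-K[0,2])/K[0,0]*d,(v-K[1,2])/K[1,1]*d,d],-1)
    if name=="wrist":
        T=np.array(p["tool_from_camera"]); c=c@T[:3,:3].T+T[:3,3]
        w=c@R.from_quat(o["tcp_rot"]).as_matrix().T+np.array(o["eef_pos"])
    else: w=c@np.array(p["rotation"]).T+np.array(p["eye"])
    w[d==0]=np.nan
    return img,d,w
E
python3 - <<'E'
from h import *
np.set_printoptions(precision=4,suppress=True)
o=get_obs(); print(o)
for n in ("scene","top"):
    img,d,w=cloud(n); np.savez(f"{n}.npz",img=img,w=w)
    cv2.imwrite(f"pics/{n}.png",img[:,:,::-1])
    print(n,camera_params(n)["eye"],(d==0).mean())
    for t in ("paddle","lock_tab","flap_lip","pivot","jar","tin","bottle","tape","block","marker"):
        for r in search_frame(n,t)[:2]:
            l,tp,rr,b=[int(x) for x in r["extent"]]
            print(t,round(r["conf"],2),[l,tp,rr,b],np.nanmedian(w[tp:b+1,l:rr+1].reshape(-1,3),0))
E
```

```text
{'clock': 0.0, 'joint_positions': array([-1.3127,  0.0919,  1.2319,  0.    ,  1.8198, -0.0567]), 'joint_velocities': array([-0.0004,  0.001 , -0.0005, -0.0012,  0.0002, -0.0023]), 'joint_torque': array([  0.0007, -45.8738, -41.8018,  -0.    ,   0.0117,  -0.    ]), 'eef_pos': array([ 0.1857, -0.5702,  0.2301]), 'tcp_rot': array([ 0.9876,  0.1567, -0.0001, -0.001 ]), 'wrist_force': array([-0.695 , -0.5716, -0.8973]), 'moment': array([-0.0166,  0.0247, -0.0252]), 'gripper_force': 0.0, 'finger_gap': 0.08549288831873506}Traceback (most recent call last):
  File "<stdin>", line 5, in <module>
  File "h.py", line 11, in cloud
    else: w=c@np.array(p["rotation"]).T+np.array(p["eye"])
            ~^~~~~~~~~~~~~~~~~~~~~~~~~~
ValueError: matmul: Input operand 1 has a mismatch in its core dimension 0, with gufunc signature (n?,k),(k,m?)->(n?,m?) (size 4 is different from 3)
```

```bash
sed -i 's/np.array(p\["rotation"\]).T/R.from_quat(p["rotation"]).as_matrix().T/' h.py
python3 - <<'E'
from h import *
np.set_printoptions(precision=4,suppress=True)
for n in ("scene","top"):
    img,d,w=cloud(n); np.savez(f"{n}.npz",img=img,w=w)
    cv2.imwrite(f"pics/{n}.png",img[:,:,::-1])
    print(n,camera_params(n)["eye"],camera_params(n)["rotation"],(d==0).mean())
    for t in ("paddle","lock_tab","flap_lip","pivot","jar","tin","bottle","tape","block","marker"):
        for r in search_frame(n,t)[:2]:
            l,tp,rr,b=[int(x) for x in r["extent"]]
            print(t,round(r["conf"],2),[l,tp,rr,b],np.nanmedian(w[tp:b+1,l:rr+1].reshape(-1,3),0))
E
```

```text
scene [0.1734 0.4066 0.8111] [-0.3946  0.8535 -0.3125  0.1346] 0.0040234375
paddle 0.79 [368, 210, 398, 326] [ 0.5084 -0.0586  0.0904]
lock_tab 0.95 [390, 272, 442, 313] [ 0.4355 -0.0834  0.015 ]
lock_tab 0.68 [369, 207, 399, 328] [ 0.5082 -0.0603  0.0898]
flap_lip 0.73 [373, 157, 428, 214] [ 0.6115 -0.2027  0.1217]
pivot 0.98 [367, 206, 397, 323] [ 0.5143 -0.066   0.0895]
tin 0.74 [431, 219, 455, 237] [ 0.5129 -0.2586  0.0234]
bottle 0.83 [270, 335, 283, 362] [0.5048 0.2073 0.0421]
tape 0.9 [222, 389, 258, 429] [0.4754 0.3094 0.0084]
block 0.61 [203, 347, 228, 377] [0.568  0.2954 0.0154]
block 0.61 [389, 272, 439, 315] [ 0.4355 -0.0762  0.0159]
marker 0.57 [270, 369, 332, 396] [0.446  0.2012 0.0005]
top [ 0.4571 -0.0021  1.1663] [ 0.713  -0.6978  0.0484 -0.0483] 0.003948567708333333
paddle 0.79 [290, 255, 407, 352] [ 0.4784 -0.0533  0.0063]
paddle 0.59 [216, 284, 234, 294] [0.5018 0.1973 0.0402]
lock_tab 0.74 [338, 311, 372, 349] [ 0.4249 -0.0679  0.0176]
flap_lip 0.95 [391, 194, 477, 273] [ 0.6141 -0.2136  0.1209]
pivot 0.88 [292, 251, 409, 348] [ 0.4867 -0.0576  0.0069]
jar 0.6 [410, 303, 436, 325] [ 0.4602 -0.2023  0.0499]
tin 0.85 [439, 277, 467, 301] [ 0.5126 -0.2682  0.0246]
bottle 0.5 [215, 280, 234, 290] [0.5096 0.1974 0.0428]
tape 0.72 [158, 289, 189, 318] [0.4711 0.3101 0.0076]
block 0.8 [170, 245, 197, 265] [0.5713 0.2925 0.0178]
marker 0.76 [211, 289, 241, 340] [0.4509 0.1996 0.002 ]
```

View pics/top.png

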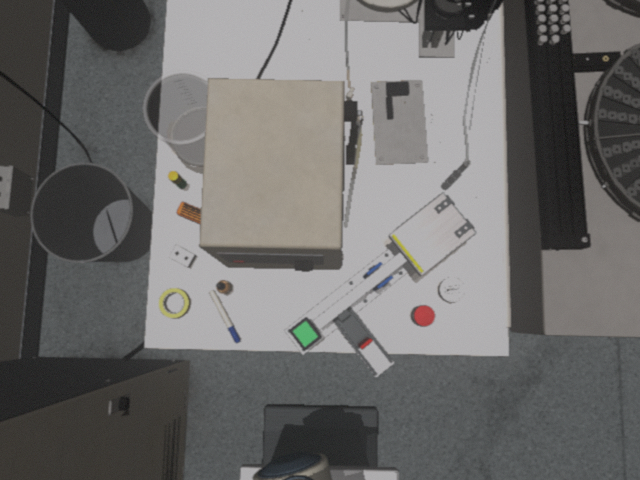

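View pics/scene.png

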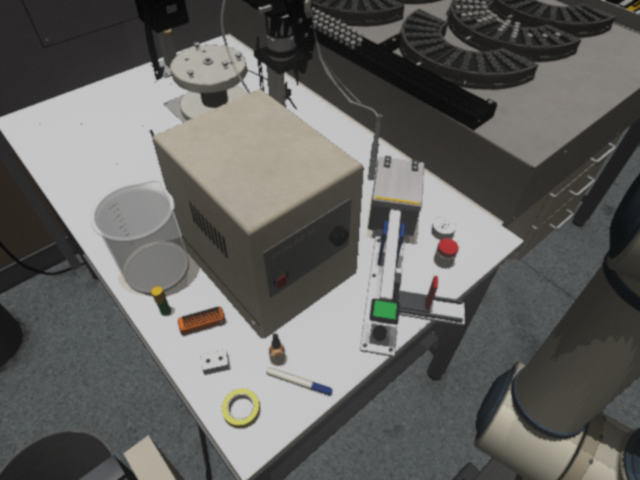

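Top view: green paddle at about (305,334), red tab at (366,343), blue cheeks near (380,275), yellow lip stripe near (404,253), jar (424,316), tin (451,290). A big oven stands close, left of the lever. I'll measure these points by colour and depth.

```bash
cat > m.py <<'E'
from h import *
np.set_printoptions(precision=4,suppress=True)
def blobs(img,w,box,lo,hi,zr):
    hsv=cv2.cvtColor(img,cv2.COLOR_RGB2HSV)
    m=cv2.inRange(hsv,lo,hi)>0
    q=np.zeros_like(m); l,t,r,b=box; q[t:b,l:r]=1
    m&=q&(w[...,2]>zr[0])&(w[...,2]<zr[1])
    return m
E
python3 - <<'E'
from m import *
for n,bx in (("top",dict(g=(280,310,330,360),r=(340,320,390,370),y=(380,220,440,290))),("scene",dict(g=(360,280,410,330),r=(420,265,445,320),y=(370,180,430,220)))):
    f=np.load(n+".npz"); img,w=f["img"],f["w"]
    for k,lo,hi,zr in (("g",(45,100,60),(80,255,255),(.05,.14)),("r",(0,130,60),(10,255,255),(.03,.14)),("y",(20,120,80),(35,255,255),(.1,.16))):
        m=blobs(img,w,bx[k],lo,hi,zr); P=w[m]; print(n,k,m.sum(),P.mean(0) if len(P) else "",P.min(0),P.max(0))
        if k=="r": v,u=np.nonzero(m); print(u.min(),u.max(),v.min(),v.max())
    if n=="top":
        # lever axis from bar z>0.08 .. direction
        m=(w[...,2]>.2)&(w[...,2]<.5)
        P=w[m&(w[...,0]>0.3)&(w[...,0]<1)&(abs(w[...,1])<.5)]; print("oven",P.min(0),P.max(0))
        s=w[195:270,205:345].reshape(-1,3); print("oven top z",np.nanmedian(s[:,2]), np.nanmin(s,0))
E
```

```text
top g 334 [0.4186 0.032  0.1023] [0.3951 0.0089 0.0976] [0.4402 0.0545 0.1076]
top r 36 [ 0.4027 -0.0839  0.097 ] [ 0.3952 -0.0942  0.0932] [ 0.4105 -0.0752  0.1014]
361 371 339 347
top y 96 [ 0.5731 -0.1591  0.125 ] [ 0.5405 -0.1851  0.1203] [ 0.6083 -0.1317  0.1293]
oven [ 0.3 -0.5  0.2] [1.     0.4998 0.4078]
oven top z 0.30666793394480124 [ 0.5326 -0.0439 -0.0061]
scene g 383 [0.4212 0.0318 0.1008] [0.3969 0.0071 0.097 ] [0.4456 0.0562 0.1048]
scene r 35 [ 0.404  -0.0819  0.0956] [ 0.3963 -0.0916  0.0931] [ 0.4111 -0.0717  0.0977]
433 436 277 287
scene y 82 [ 0.5766 -0.1592  0.1234] [ 0.5439 -0.1864  0.1197] [ 0.6098 -0.1316  0.1269]
```

```bash
python3 -m handwheel '[[0.02,-0.02,0,0,0,-4],[0.06,-0.063,0,0,0,-8],[0.10,-0.105,0,0,0,-13],[0.14,-0.148,0,0,0,-18],[0.18,-0.19,0,0,0,-21]]' -1
python3 - <<'E'
from m import *
o=get_obs(); p=np.array(o["eef_pos"]); Rt=R.from_quat(o["tcp_rot"]).as_matrix()
print(Rt, (np.array([.425,-.067,.20])-p)@Rt)
E
```

```text
clock: 1.78
eef_pos: [0.2985, -0.3324, 0.2314]
tcp_rot: [0.942, 0.335, 0.0, 0.0]
wrist_force: [0.2, 0.2, 0.5]
finger_gap: 0.0003
gripper_force: 0.0
[[ 0.7757  0.6311  0.0006]
 [ 0.6311 -0.7757 -0.0005]
 [ 0.0002  0.0008 -1.    ]] [ 0.2656 -0.1261  0.0314]
```

```bash
python3 -m handwheel '[[0.055,-0.026,0,0,0,0],[0.11,-0.052,0,0,0,0],[0.165,-0.078,0,0,0,0],[0.22,-0.104,0,0,0,0],[0.255,-0.122,0,0,0,0]]'
python3 -m handwheel '[[0.01,-0.004,0,0,0,0],[0.01,-0.004,0,0,0,0],[0.01,-0.004,0,0,0,0]]'
cat > look.py <<'E'
from m import *
import sys
o=get_obs(); p=np.array(o["eef_pos"]); Rt=R.from_quat(o["tcp_rot"]).as_matrix()
img,d,w=cloud("wrist"); cv2.imwrite(f"pics/{sys.argv[1]}.png",img[:,:,::-1]); np.savez("wrist.npz",img=img,w=w)
print("tcp",p,np.array(o["wrist_force"]))
for k,lo,hi,zr in (("green",(45,100,40),(80,255,255),(.02,.14)),("red",(0,130,50),(10,255,255),(.03,.14)),("yellow",(20,120,80),(35,255,255),(.1,.18))):
    m=blobs(img,w,(0,0,640,480),lo,hi,zr); n,lab,st,ce=cv2.connectedComponentsWithStats(m.astype(np.uint8))
    for i in range(1,n):
        if st[i,4]>150:
            P=w[lab==i]; print(k,st[i],P.mean(0),P.min(0),P.max(0), "tool",(P.mean(0)-p)@Rt)
E
python3 look.py w1
```

```text
clock: 2.4
eef_pos: [0.42, -0.0763, 0.2315]
tcp_rot: [0.942, 0.335, 0.0, 0.0]
wrist_force: [-0.9, -0.9, 0.8]
finger_gap: -0.0001
gripper_force: 0.0
clock: 2.78
eef_pos: [0.4243, -0.0705, 0.2313]
tcp_rot: [0.943, 0.333, -0.0, 0.0]
wrist_force: [0.3, -0.1, -0.9]
finger_gap: -0.0003
gripper_force: 0.0
tcp [ 0.4243 -0.0705  0.2313] [ 0.3493 -0.1154 -0.9213]
green [ 185  122   48   53 2289] [0.4212 0.0309 0.1016] [0.396  0.0062 0.0982] [0.4457 0.0546 0.1047] tool [ 0.0613 -0.0808  0.1297]
red [299 231  34  28 614] [ 0.4065 -0.084   0.0778] [ 0.3944 -0.0971  0.03  ] [ 0.4153 -0.0734  0.0987] tool [-0.0223 -0.0007  0.1536]
red [ 422  249   45   42 1061] [ 0.46   -0.203   0.0515] [ 0.4395 -0.2243  0.0412] [ 0.4798 -0.1832  0.0539] tool [-0.0555  0.1254  0.1799]
yellow [ 540   77   32  135 1225] [ 0.5777 -0.1585  0.1245] [ 0.5398 -0.1906  0.1224] [ 0.6125 -0.1296  0.1269] tool [0.0641 0.1649 0.1068]
```

View pics/w1.png

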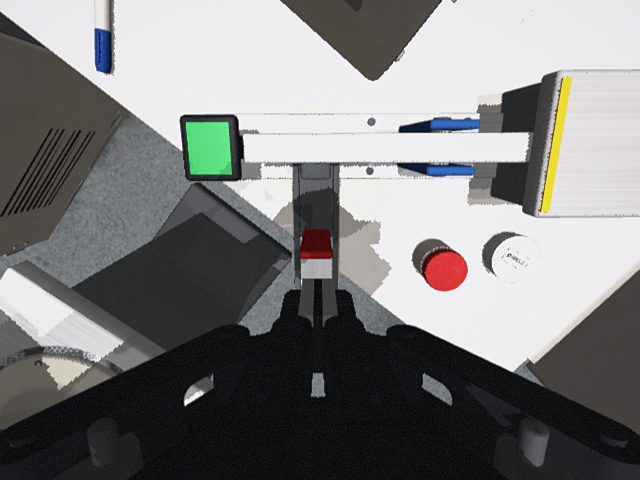

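The wrist view shows the lever running level along tool y, the green paddle at (210,150), the tab's inner face at (315,240), and a clear gap below the tool between tab and lever. Tab inner face comes out at tool x ≈ -0.020. Next: descend into the gap.

```bash
python3 -m handwheel '[[0.006,0,0.04,0,0,0],[0.006,0,0.09,0,0,0],[0.006,0,0.135,0,0,0],[0.006,0,0.165,0,0,0],[0.006,0,0.173,0,0,0]]'
python3 -m handwheel '[[0,0,0,0,0,0],[-0.008,0,0,0,0,0],[-0.016,0,0,0,0,0],[-0.024,0,0,0,0,0],[-0.03,0,0,0,0,0]]'
```

```text
clock: 3.45
eef_pos: [0.4277, -0.0663, 0.0561]
tcp_rot: [0.943, 0.333, -0.002, -0.001]
wrist_force: [0.0, -0.1, 0.2]
finger_gap: 0.0002
gripper_force: 0.0
clock: 4.08
eef_pos: [0.4062, -0.0849, 0.0591]
tcp_rot: [0.943, 0.334, 0.001, 0.0]
wrist_force: [3.0, 1.2, 2.1]
finger_gap: -0.0001
gripper_force: 1.5
```

```bash
python3 -m handwheel '[[-0.006,0,0,0,0,0],[-0.012,0,0,0,0,0],[-0.018,0,0,0,0,0],[-0.024,0,0,0,0,0],[-0.028,0,0,0,0,0]]'
python3 -m handwheel '[[-0.002,0,0,0,0,0],[-0.002,0,0,0,0,0]]'
```

```text
clock: 4.7
eef_pos: [0.3866, -0.0999, 0.0581]
tcp_rot: [0.942, 0.335, 0.004, -0.002]
wrist_force: [22.4, 16.8, -8.3]
finger_gap: 0.0001
gripper_force: 14.1
clock: 4.95
eef_pos: [0.3867, -0.0998, 0.0581]
tcp_rot: [0.942, 0.335, 0.006, -0.002]
wrist_force: [24.1, 15.8, -8.4]
finger_gap: -0.0001
gripper_force: 14.0
```

Firm end stop, TCP where the end of the track should be. Back off, lift and look.

```bash
python3 -m handwheel '[[0.008,0,0,0,0,0],[0.02,0,0,0,0,0],[0.024,0,-0.04,0,0,0],[0.024,0,-0.1,0,0,0],[0.024,0,-0.15,0,0,0]]'
python3 -m handwheel '[[0,0,-0.025,0,0,0],[0,0,-0.03,0,0,0],[0,0,-0.03,0,0,0]]'
python3 look.py w2
```

```text
clock: 5.58
eef_pos: [0.4012, -0.0882, 0.2101]
tcp_rot: [0.943, 0.334, -0.0, 0.0]
wrist_force: [1.3, -0.6, -0.9]
finger_gap: -0.0001
gripper_force: 0.0
clock: 5.95
eef_pos: [0.4011, -0.0882, 0.2371]
tcp_rot: [0.943, 0.334, -0.001, -0.0]
wrist_force: [0.3, -0.5, -0.2]
finger_gap: 0.0001
gripper_force: 0.0
tcp [ 0.4011 -0.0882  0.2371] [ 0.288  -0.4881 -0.242 ]
green [ 190  107   50   56 2116] [0.4061 0.0185 0.0936] [ 0.3809 -0.0063  0.0902] [0.4305 0.043  0.0963] tool [ 0.0713 -0.0796  0.1435]
red [ 424  219   45   42 1085] [ 0.4597 -0.2031  0.0514] [ 0.4391 -0.2247  0.041 ] [ 0.4799 -0.1834  0.0545] tool [-0.0266  0.1264  0.1855]
red [301 238  32  29 607] [ 0.3767 -0.1082  0.0761] [ 0.3657 -0.1207  0.0301] [ 0.3852 -0.0977  0.0986] tool [-0.0314  0.0003  0.161 ]
yellow [ 544   30   32  141 1284] [ 0.5776 -0.1586  0.1245] [ 0.5399 -0.1898  0.1221] [ 0.6124 -0.13    0.1267] tool [0.0929 0.166  0.1123]
```

View pics/w2.png

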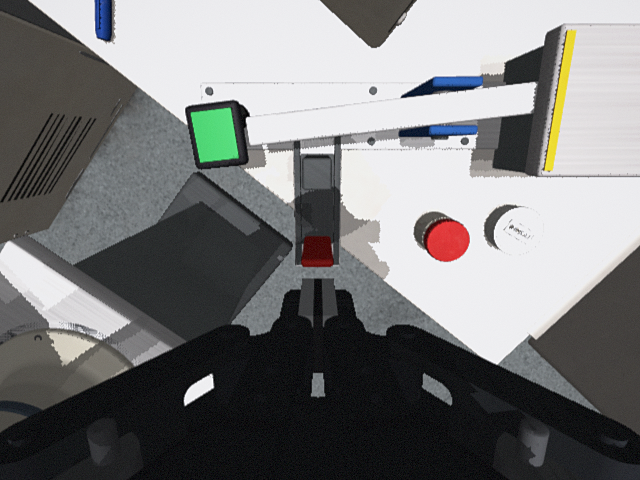

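The lock is home (tab at (317,250), post clear of the lever), but it dragged the loose lever: the paddle now sits at (215,135), ~20 mm toward the tab, off the stop's centre. I'll push it gently back from the side before pressing.

```bash
python3 -m handwheel '[[0.006,-0.02,0,0,0,0],[0.015,-0.06,0.01,0,0,0],[0.02,-0.08,0.05,0,0,0],[0.02,-0.08,0.1,0,0,0],[0.02,-0.08,0.15,0,0,0]]'
python3 -m handwheel '[[0,0,0.013,0,0,0],[0,0,0.015,0,0,0],[0.005,0,0.015,0,0,0],[0.01,0,0.015,0,0,0],[0.015,0,0.015,0,0,0]]'
python3 - <<'E'
from m import *
o=get_obs(); p=np.array(o["eef_pos"]); Rt=R.from_quat(o["tcp_rot"]).as_matrix(); print(p,(np.array([.4212,.0309,.0])-p)@Rt)
E
```

```text
clock: 6.62
eef_pos: [0.3654, -0.0131, 0.0851]
tcp_rot: [0.942, 0.334, -0.001, -0.0]
wrist_force: [0.3, 0.4, 0.0]
finger_gap: 0.0002
gripper_force: 0.0
clock: 7.25
eef_pos: [0.379, -0.0039, 0.0744]
tcp_rot: [0.943, 0.334, 0.001, 0.0]
wrist_force: [-2.7, -0.4, 0.9]
finger_gap: -0.0002
gripper_force: 0.8
[ 0.379  -0.0039  0.0744] [ 0.0546 -0.0005  0.0745]
```

```bash
python3 -m handwheel '[[0.004,0,0,0,0,0],[0.008,0,0,0,0,0],[0.012,0,0,0,0,0],[0.016,0,0,0,0,0],[0.018,0,0,0,0,0]]'
python3 -m handwheel '[[0,0,0,0,0,0],[-0.01,0,0,0,0,0],[-0.02,0,0,0,0,0],[-0.025,0,-0.04,0,0,0],[-0.025,0,-0.09,0,0,0]]'
python3 -m handwheel '[[0,0.03,-0.03,0,0,0],[0,0.06,-0.06,0,0,0],[0,0.08,-0.075,0,0,0],[0,0.08,-0.075,0,0,0],[0,0.08,-0.075,0,0,0]]'
python3 look.py w3
```

```text
clock: 7.88
eef_pos: [0.3922, 0.0074, 0.0731]
tcp_rot: [0.943, 0.334, -0.0, -0.0]
wrist_force: [-1.2, -0.2, 0.1]
finger_gap: 0.0001
gripper_force: 0.5
clock: 8.5
eef_pos: [0.3712, -0.0091, 0.1633]
tcp_rot: [0.943, 0.334, -0.001, -0.0]
wrist_force: [1.0, -0.0, -0.0]
finger_gap: -0.0005
gripper_force: 0.0
clock: 9.12
eef_pos: [0.4222, -0.0704, 0.2376]
tcp_rot: [0.943, 0.334, -0.0, -0.0]
wrist_force: [-0.1, -0.4, 0.7]
finger_gap: 0.0002
gripper_force: 0.0
tcp [ 0.4222 -0.0704  0.2376] [-0.1287 -0.3883  0.6854]
green [ 192  123   46   51 2061] [0.4191 0.0303 0.0936] [0.3936 0.0059 0.0907] [0.4434 0.0546 0.0961] tool [ 0.061  -0.0801  0.144 ]
red [ 422  246   44   41 1036] [ 0.4596 -0.203   0.0515] [ 0.4397 -0.2245  0.0406] [ 0.4796 -0.1828  0.0546] tool [-0.0543  0.1267  0.186 ]
red [305 263  27  15 252] [ 0.3777 -0.1075  0.0514] [ 0.369  -0.1181  0.0303] [ 0.3853 -0.0978  0.0704] tool [-0.0579  0.0009  0.1862]
yellow [ 538   77   31  132 1174] [ 0.5774 -0.1587  0.1245] [ 0.5401 -0.1908  0.122 ] [ 0.6131 -0.1292  0.1267] tool [0.065  0.1664 0.1128]
```

View pics/w3.png

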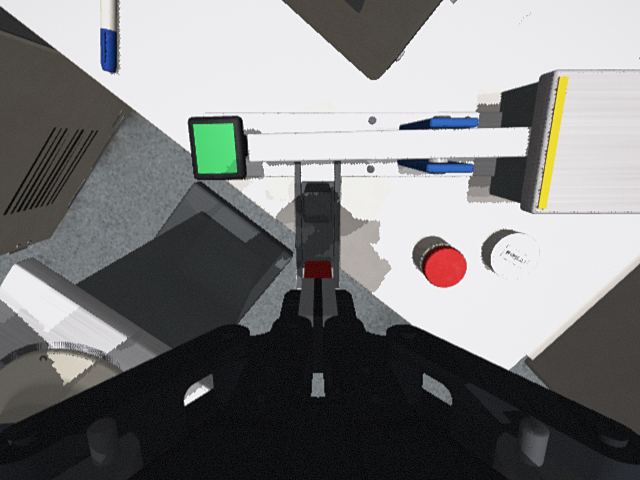

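Paddle back in line (215,148), within 2 mm of the station axis, lever between the cheeks, lip stripe unchanged. Now over the paddle.

```bash
python3 -m handwheel '[[0.02,-0.025,0,0,0,0],[0.045,-0.06,0,0,0,0],[0.061,-0.08,0.03,0,0,0],[0.061,-0.08,0.08,0,0,0],[0.061,-0.08,0.12,0,0,0]]'
python3 -m handwheel '[[0,0,0.01,-1,0,0],[0,0,0.01,-2,0,0],[0,0,0.015,-3,0,0]]'
```

```text
clock: 9.8
eef_pos: [0.4186, 0.031, 0.1157]
tcp_rot: [0.942, 0.335, -0.001, -0.0]
wrist_force: [-0.3, -0.3, 0.3]
finger_gap: 0.0
gripper_force: 0.0
clock: 10.18
eef_pos: [0.4212, 0.0301, 0.1057]
tcp_rot: [0.942, 0.334, 0.011, 0.026]
wrist_force: [0.6, -0.5, 0.2]
finger_gap: 0.0002
gripper_force: 0.0
```

```bash
python3 -m handwheel '[[0,-0.001,0.009,-1,0,0],[0,-0.002,0.017,-3,0,0],[0,-0.002,0.023,-5,0,0],[0,-0.002,0.028,-6,0,0],[0,-0.002,0.032,-7,0,0]]'
python3 look.py w4
```

```text
clock: 10.8
eef_pos: [0.4208, 0.0299, 0.0722]
tcp_rot: [0.939, 0.333, 0.031, 0.084]
wrist_force: [1.4, -3.0, 6.1]
finger_gap: 0.0001
gripper_force: 2.6
tcp [0.4208 0.0299 0.0722] [ 1.4261 -2.9643  6.1471]
green [ 275  257   76   60 2148] [0.428  0.0384 0.0735] [0.4034 0.0196 0.0688] [0.4436 0.0538 0.0995] tool [ 0.011  -0.0018 -0.0016]
red [577 383  56  43 931] [ 0.4689 -0.1986  0.0508] [ 0.4559 -0.223   0.0398] [ 0.48   -0.1817  0.0533] tool [-0.1066  0.2007  0.0579]
```

Contact, about 6 N, paddle following down. Continue to the stop.

```bash
python3 -m handwheel '[[0,-0.001,0.007,-2,0,0],[0,-0.001,0.014,-4,0,0],[0,-0.001,0.02,-6,0,0],[0,0,0.026,-8,0,0],[0,0,0.030,-8,0,0]]'
python3 -m handwheel '[[0,0,0.002,0,0,0],[0,0,0.002,0,0,0]]'
```

```text
clock: 11.48
eef_pos: [0.4238, 0.0263, 0.0425]
tcp_rot: [0.931, 0.33, 0.054, 0.149]
wrist_force: [-0.2, -1.2, 10.7]
finger_gap: -0.0
gripper_force: 5.4
clock: 11.72
eef_pos: [0.424, 0.0263, 0.0422]
tcp_rot: [0.931, 0.33, 0.054, 0.148]
wrist_force: [-7.5, 2.0, 15.8]
finger_gap: 0.0002
gripper_force: 8.6
```

```bash
python3 -m handwheel '[[0,0,0.001,0,0,0],[0,0,0.002,0,0,0],[0,0,0.002,0,0,0],[0,0,0.002,0,0,0]]'
python3 - <<'E'
from m import *
img,d,w=cloud("scene"); cv2.imwrite("pics/s2.png",cv2.resize(img[140:360,300:500,::-1],None,fx=2.7,fy=2.7))
for k,lo,hi,zr,b in (("y",(20,120,80),(35,255,255),(.1,.18),(360,160,440,230)),("r",(0,130,60),(10,255,255),(.03,.14),(415,265,450,330))):
    P=w[blobs(img,w,b,lo,hi,zr)]; print(k,len(P),P.mean(0),P.max(0))
o=get_obs(); print(o["wrist_force"],o["eef_pos"],o["joint_velocities"])
E
```

```text
clock: 12.22
eef_pos: [0.4242, 0.0262, 0.042]
tcp_rot: [0.931, 0.33, 0.054, 0.147]
wrist_force: [-17.3, 6.8, 26.9]
finger_gap: -0.0001
gripper_force: 15.3
y 67 [ 0.5799 -0.1629  0.1432] [ 0.6121 -0.1359  0.1456]<stdin>:4: RuntimeWarning: Mean of empty slice.
  ret = um.true_divide(
Traceback (most recent call last):
ValueError: zero-size array to reduction operation maximum which has no identity
```

View pics/s2.png

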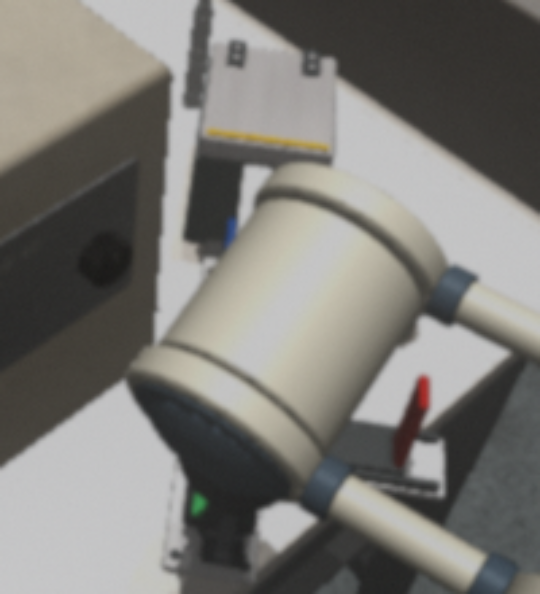

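The scene crop shows the flap raised (stripe at (265,138), lip 19 mm higher than before) and the tab at the track's outer end (415,420). I'll ease the side load a little, then hand in.

```bash
python3 -m handwheel '[[-0.0005,-0.0005,-0.001,0,0,0],[-0.001,-0.001,-0.0015,0,0,0],[-0.001,-0.001,-0.0015,0,0,0],[-0.001,-0.001,-0.0015,0,0,0]]'
```

```text
clock: 12.78
eef_pos: [0.4239, 0.0262, 0.0422]
tcp_rot: [0.931, 0.33, 0.055, 0.148]
wrist_force: [-4.4, 2.3, 15.7]
finger_gap: -0.0001
gripper_force: 7.9
```

```bash
python3 -c "
from cell import *
print(workorder.job_done())"
```

```text
the job is handed in; nothing more can be done
None
```

I pushed the lock to the end of its track and handed the job in at about 12.8 s with the paddle held on its stop at about 16 N; the flap's lip was about 19 mm up. The sliding lock dragged the loose lever about 20 mm sideways, so I pushed the paddle back into line with the shut fingertip before pressing.

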